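Load the incubation plate: check the dark toggle by feel, clear, stack, weight, start

ROBOT

A 7-joint arm with a two-finger parallel gripper is mounted at the origin on the work surface. World frame = base frame: x ahead of the robot, y to its left, z up, the work surface at z = 0. Lengths are in mm, angles in rad, forces in N, time in s.
With the tool pointing down it reaches from about 400 to 875 mm from the base axis. Payload 19.3 kg.
Tool frame: the origin (TCP) lies at the very end of the fingers, on their centre line; the grasp point (between the pads) lies 19 mm behind it (grip_point_offset is the z of the grasp point in the tool frame, in mm); z points along the fingers, x is the direction in which the jaws open and shut, and the axes are right-handed (so a half turn about z gives the same grasp; the last joint's range is limited). The gripper opens to 85 mm and grips with 20 to 120 N. Pads are 22 mm wide; open, the fingers measure 114 mm over their backs; the gripper's body (76 mm by 85 mm) begins 54 mm behind the grasp point. The pads swing forward as they close: fully open they stand 13 mm farther back than shut.
Start: joints at [-1.374, 0.521, -0.036, 1.599, 0.021, 1.021, -0.113], TCP at [164.798, 602.873, 231.291] pointing down, gripper open.
Joint ranges: [-2.91, 2.91], [-0.3, 2.13], [-1.5, 1.42], [0.17, 2.43], [-1.26, 4.41], [0.16, 1.93], [-2.52, 2.52]. Speed limits (rad/s): [1.89, 1.89, 2.39, 2.39, 3.01, 3.01, 3.01].

INTERFACE

Orientations are given as a 3x3 rotation matrix whose columns are the frame's x, y, z axes.
In Python, from workcell import movep, movel, goto_joints, open_gripper, clamp, wait, inverse_kinematics, read_state, camera, PlanningError, finish_job, grip_point_offset gives the robot as it stands. Calls block until the motion is done:
- movep(position, orientation): joint-space move of the TCP to a pose.
- movel(position, frame=None, max_speed=150, guard=None): straight line of the TCP; frame=None keeps the orientation; max_speed is the mean speed in mm/s. With guard (N) it stops when the force on the tool has changed by that much, and returns True; else False.
- goto_joints(angles): joint-space move.
- open_gripper() and clamp(): open the fingers fully, or close them until they stop; the grip force is fixed at half the most.
- wait(seconds).
- inverse_kinematics(position, orientation): joint angles nearest the present ones, or None.
- read_state(): the state.
- camera(name): name is "scene" or "top" or "wrist"; returns a dict with "image" (400x640x3 uint8, blue, green, red), "range_z" (400x640 float32, mm along the optical axis (not along the pixel's ray), 0 where there is no reading), "fx", "fy", "cx", "cy" (pixels), "cam_to_world" (4x4, takes a point from camera to world coordinates). Camera axes: x right, y up, looking along -z (the intrinsics and any distortion apply to the point x, -y, -z); pixel columns grow to the right and rows downward; lengths in mm; the calibration is good to about 2 mm. A picture is of the moment at which its call begins.
A pose or a line that the arm cannot do raises PlanningError and nothing moves.
- finish_job(): hands the job in, once; it reports no verdict.
The state is a dict: "time": time; "qpos": joint angles; "qvel": joint speeds; "joint_efforts": joint torques, N m; "eef_pos": TCP position; "tool_rot": TCP orientation; "ft_force": force on the tool from outside, world axes, zero at the start; "torque": the same for the moment, N m; "finger_gap": finger opening in mm.
Only numpy, scipy, OpenCV 4.12 (cv2) and the standard library are available. Lean on these libraries where they do the work, as an engineer would, in place of code of your own. Each camera call takes 0.05 s, during which the arm holds its last target. There are 200 camera calls.

TASK

Get the incubation plate going: first feel which way the unlit black toggle on the control box stands, throw it on (leaning towards the box's display ledge) only if it is off and never switch off one that is on, then lift the tube rack off the plate and stand it in the steel tray. Then stack every closed case that is there, lid up, squarely in one column in the outlined middle of the plate with long sides along the plate's long side, and set the steel weight squarely on top. Last of all press the grey start button fully down and let it go; leave the bottles and dishes alone.

Things in the scene. Friction and masses are not known exactly. Their poses are not given: they have to be found in the camera images.
- control: white control box with a black top, fixed, 110 (x) x 120 (y) x 50 mm high; origin at the centre of its underside, z up. On top: black toggle at (x -12, y +30 mm), grey start button at (-12, -34 mm), and along the +x edge a grey display ledge (x +33 to +53 mm, 12 mm high, dark glass). +x points away from the robot within 10 degrees
- toggle_root (a point): pivot of the toggle, on the box's top face, 50 mm above the table. A black stick, 10 mm thick, with a 20 mm ball centred 45 mm from the pivot; it swings about the box's y axis. Off: leans 26 degrees towards the box's -x side; on: 26 degrees towards +x, the display ledge. It rests on a firm stop; about 2 N at the ball pushes it off that, then it snaps over the middle. Its position is not reported
- start (a joint): start button: 0 up, grows to 0.006 m fully down; springs back, 1.5 N to start moving, 5 N fully down
- start_top (a point): centre of the top face of the start button (26 mm diameter, about 22 mm above the box top) in a dark round collar
- plate: aluminium incubation plate, fixed, 170 (x) x 130 (y) x 20 mm high; origin at the centre of its underside, z up, x along its long side
- plate_mid (a point): middle of the plate's top face, centre of the outlined rectangle where the column stands (outline 124 x 74 mm)
- tray: open steel tray, fixed, 140 (x) x 180 (y) mm outside, walls 22 mm high and 5 mm thick, floor 5 mm thick; origin at the centre of its underside. The rack fits only with its long side roughly along the tray's y axis
- rack: white block tube rack with ten dark round wells on top, 120 (x) x 52 (y) x 45 mm high, 0.18 kg; origin at the centre of its underside, z up. Starts on the plate
- case1: closed grey case with a pale lid and a blank label on top, 110 (x) x 60 (y) x 36 mm high, about 0.16 kg; origin at the centre of its underside, z up; may be absent (then no pose is given). All cases are alike and may be stacked in any order, either way round
- case2: closed grey case with a pale lid and a blank label on top, 110 (x) x 60 (y) x 36 mm high, about 0.16 kg; origin at the centre of its underside, z up; may be absent (then no pose is given). All cases are alike and may be stacked in any order, either way round
- case3: closed grey case with a pale lid and a blank label on top, 110 (x) x 60 (y) x 36 mm high, about 0.16 kg; origin at the centre of its underside, z up; may be absent (then no pose is given). All cases are alike and may be stacked in any order, either way round
- case4: closed grey case with a pale lid and a blank label on top, 110 (x) x 60 (y) x 36 mm high, about 0.16 kg; origin at the centre of its underside, z up; may be absent (then no pose is given). All cases are alike and may be stacked in any order, either way round
- weight: steel weight, a plate 110 (x) x 60 (y) x 14 mm with a solid upright bar on top to grip, 70 (x) x 16 (y) mm, reaching 48 mm above its underside; about 0.5 kg; origin at the centre of its underside, z up
- amber_bottle: bystander: amber bottle with red cap, 56 mm diameter, 115 mm high; origin under its centre
- clear_bottle: bystander: yellow bottle with blue cap, 56 mm diameter, 115 mm high; origin under its centre
- dishes: bystander: pile of three round red dishes, 92 mm diameter, 45 mm high; origin under its centre
There are look-alikes about, which are no part of the job. What is shaped like the case2 but purple is not meant. Leave any blue look-alike of the case4 alone.

How it is judged:
By the outcome, as a careful person would: the job done as asked, in the order asked, and still so for the second after the job is handed in, with the robot touching nothing.
Of case1, case2, case3, case4 only 3 to 4 are there at a start; the rules pass over those that are not, and their reading is None.
At some moment in a run one of rack may be knocked a few centimetres aside while the robot is not near it.
Once in a run the grip may slacken for a moment while it holds something.
It also fails if it takes over 210 s, if anything falls off the work surface, if the arm or the gripper's body presses on something with over 40 N, if the wrist force passes 120 N, or if a joint passes its speed limit or range.

## Working session

There is one attempt and no reset: what is moved stays moved. The work goes in short steps, each a Python script; the robot and the scene stay as the last script left them, time stands still between calls to the robot, and variables do not carry over. Pictures are saved under pics/ and viewed, about 12 in all and at most 16, crops included, and the job is handed in when it is done.

```bash
ls; mkdir -p pics; python3 - <<'E'
from workcell import *
import cv2,numpy as np
s=read_state();print(s['time'],s['eef_pos'],s['finger_gap'],grip_point_offset,s['tool_rot'])
for n in("top","scene"):
    c=camera(n);cv2.imwrite(f"pics/{n}1.png",c["image"]);np.savez(f"{n}1.npz",**c)
    print(n,c["fx"],c["cx"],c["cy"],np.round(c["cam_to_world"],3).tolist(),[k for k in c])
E
```

```text
pics
0.0 [164.71666106 602.57134781 230.72787054] 85.45462232636059 -18.700000000000003 [[ 2.63642378e-01  9.64620467e-01 -2.27636841e-04]
 [ 9.64619841e-01 -2.63642466e-01 -1.10102608e-03]
 [-1.12208703e-03  7.06941190e-05 -9.99999368e-01]]
top 392.9607907220107 326.82986003967557 201.62244356338647 [[0.019, 0.993, -0.115, 426.868], [-1.0, 0.019, 0.005, -113.678], [0.007, 0.115, 0.993, 1238.961], [0.0, 0.0, 0.0, 1.0]] ['image', 'range_z', 'fx', 'fy', 'cx', 'cy', 'cam_to_world']
scene 496.92295743219455 313.55073744187047 208.68223429188126 [[0.668, -0.623, 0.406, 1155.863], [0.744, 0.566, -0.354, -608.315], [-0.009, 0.539, 0.842, 1272.336], [0.0, 0.0, 0.0, 1.0]] ['image', 'range_z', 'fx', 'fy', 'cx', 'cy', 'cam_to_world']
```

View pics/top1.png

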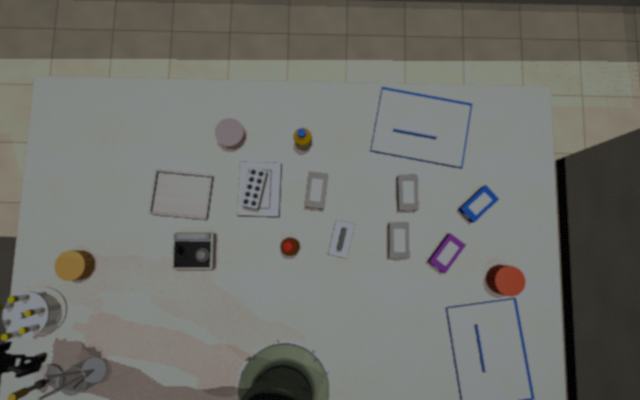

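View pics/scene1.png

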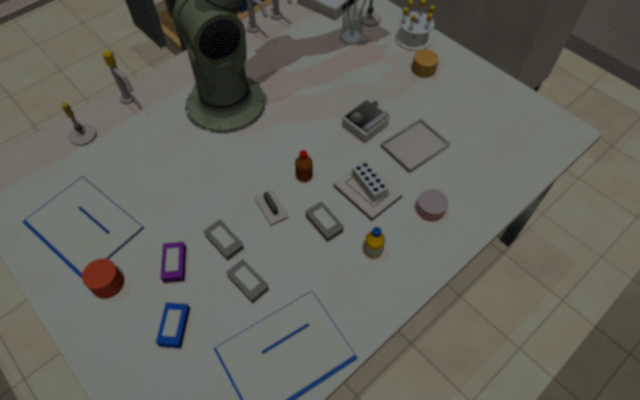

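The top view shows the control box at (194,251), the tray at (182,195), the plate with the rack at (259,189), cases at (316,190), (407,193) and (399,240), and the weight at (341,238). The blue and purple look-alikes are on the right. I count three cases. Next I'll measure everything from depth.

```bash
cat > h.py <<'E'
import numpy as np,cv2
from workcell import *
def cloud(c):
    z=c["range_z"].astype(float);v,u=np.mgrid[:z.shape[0],:z.shape[1]]
    p=np.stack([(u-c["cx"])/c["fx"]*z,-(v-c["cy"])/c["fy"]*z,-z,np.ones_like(z)],-1)
    w=p@np.array(c["cam_to_world"]).T
    w[z==0]=np.nan
    return w[...,:3]
def proj(c,P):
    q=np.linalg.inv(c["cam_to_world"])@np.r_[P,1]
    return c["cx"]+c["fx"]*q[0]/-q[2], c["cy"]-c["fy"]*q[1]/-q[2]
def blobs(P,zlo,zhi,amin=30):
    m=((P[...,2]>zlo)&(P[...,2]<zhi)).astype(np.uint8)
    n,l,st,ce=cv2.connectedComponentsWithStats(m,connectivity=4)
    out=[]
    for i in range(1,n):
        if st[i,4]<amin: continue
        q=P[l==i]; out.append((ce[i],st[i,4],q))
    return out
def R(yaw):  # tool down, jaw (x) direction at yaw
    c,s=np.cos(yaw),np.sin(yaw)
    return np.array([[c,s,0],[s,-c,0],[0,0,-1.]])
E
python3 - <<'E'
from h import *
for n in("top","scene"):
    c=dict(np.load(f"{n}1.npz"));P=cloud(c)
    print(n,"tcp px",proj(c,[165,602,231]),"base",proj(c,[0,0,0]))
    for ce,a,q in blobs(P,8,130,25):
        if np.abs(q[:,1]).max()>900: continue
        top=np.percentile(q[:,2],90); t=q[q[:,2]>top-8]
        r=cv2.minAreaRect(t[:,:2].astype(np.float32))
        print(np.round(ce),a,"top",round(top),"rect",np.round(r[0]),np.round(r[1]),round(r[2],1))
E
```

```text
top tcp px (np.float64(31.532866126733154), np.float64(348.6564139709866)) base (np.float64(283.55831310695913), np.float64(389.3393944049749))
[421. 127.] 5447 top 15 rect [ 819. -417.] [304. 220.] 80.4
[229. 133.] 761 top 49 rect [780. 191.] [90. 90.] 3.4
[302. 139.] 343 top 116 rect [762. -39.] [26. 24.] 1.3
[259. 189.] 2260 top 68 rect [602. 104.] [ 53. 121.] 78.5
[179. 194.] 571 top 25 rect [584. 339.] [182. 140.] 85.0
[315. 190.] 702 top 41 rect [602. -83.] [ 60. 111.] 84.1
[407. 193.] 750 top 41 rect [ 600. -368.] [110.  61.] 0.9
[478. 204.] 784 top 41 rect [ 570. -589.] [ 61. 110.] 43.4
[341. 239.] 683 top 49 rect [ 454. -164.] [16. 69.] 77.6
[398. 240.] 771 top 41 rect [ 453. -340.] [110.  60.] 0.1
[194. 250.] 1581 top 66 rect [417. 282.] [ 89. 109.] 1.1
[446. 253.] 812 top 41 rect [ 416. -487.] [ 61. 112.] 53.0
[289. 246.] 296 top 116 rect [428.  -8.] [23. 23.] 1.2
[ 74. 265.] 1009 top 60 rect [360. 639.] [90. 89.] 56.9
[505. 280.] 992 top 75 rect [ 340. -658.] [88. 88.] 22.1
[ 28. 314.] 1925 top 107 rect [220. 738.] [114.  99.] 52.6
[489. 351.] 6317 top 15 rect [ 123. -619
[... 961 characters left out ...]
45.] 85.1
[303. 166.] 459 top 111 rect [430. -13.] [24. 25.] 48.9
[367. 189.] 2042 top 65 rect [604. 101.] [ 55. 124.] 78.7
[ 88. 237.] 5185 top 69 rect [ 341. -662.] [89. 92.] 89.2
[432. 203.] 829 top 47 rect [780. 189.] [90. 92.] 17.9
[271. 207.] 603 top 46 rect [ 454. -168.] [17. 74.] 76.7
[324. 220.] 826 top 38 rect [604. -87.] [ 62. 114.] 84.2
[223. 239.] 851 top 39 rect [ 455. -344.] [115.  61.] 0.5
[374. 242.] 504 top 112 rect [762. -42.] [25. 26.] 8.9
[173. 262.] 932 top 39 rect [ 418. -491.] [ 62. 113.] 53.3
[247. 280.] 959 top 39 rect [ 602. -371.] [112.  62.] 1.2
[284. 351.] 6212 top 14 rect [ 817. -419.] [294. 209.] 80.2
[173. 325.] 1133 top 38 rect [ 572. -593.] [ 61. 111.] 43.0
```

```bash
python3 - <<'E'
from h import *
def snap(n,p,yaw):
    movep(p,R(yaw)); c=camera("wrist");np.savez(n+".npz",**c);cv2.imwrite(f"pics/{n}.png",c["image"])
    s=read_state();print(n,s['time'],np.round(s['eef_pos'],1),"cam",np.round(c["cam_to_world"],3).tolist(),c["fx"])
    P=cloud(c)
    for ce,a,q in blobs(P,8,130,100):
        top=np.percentile(q[:,2],90); t=q[q[:,2]>top-6]
        r=cv2.minAreaRect(t[:,:2].astype(np.float32))
        print(np.round(ce),a,"top",round(top,1),"rect",np.round(r[0],1),np.round(r[1]),round(r[2],1))
snap("w_plate",[600,190,420],np.pi/2)
snap("w_ctrl",[400,280,330],np.pi/2)
E
python3 - <<'E'
import cv2,numpy as np
a=cv2.imread("pics/w_plate.png");b=cv2.imread("pics/w_ctrl.png")
cv2.imwrite("pics/wc.png",np.hstack([cv2.convertScaleAbs(cv2.resize(x,(400,250)),alpha=1.6) for x in(a,b)]))
E
```

```text
w_plate 2.4 [599.7 190.9 419.7] cam [[-0.002, -0.955, -0.297, 524.374], [1.0, -0.002, -0.001, 191.326], [0.001, -0.297, 0.955, 561.922], [0.0, 0.0, 0.0, 1.0]] 358.8130156290163
[73. 37.] 3516 top 47.1 rect [ 455.6 -163.8] [18. 70.] 77.0
[173.  15.] 1828 top 110.9 rect [436.7  -7.5] [11. 25.] 4.1
[394.  21.] 4046 top 62.4 rect [441.1 283.1] [ 44. 108.] 1.1
[429. 129.] 1970 top 22.3 rect [584.2 338.9] [180. 140.] 85.2
[262. 140.] 9655 top 65.0 rect [602.7 104.5] [ 52. 120.] 78.6
[142. 141.] 3672 top 36.5 rect [603.4 -83.2] [ 62. 112.] 84.1
[ 28. 272.] 5270 top 10.5 rect [ 832.5 -323.5] [105. 207.] 79.6
[177. 247.] 1860 top 113.7 rect [762.2 -38.1] [25. 26.] 71.7
[326. 252.] 2765 top 45.5 rect [779.9 191.8] [91. 92.] 50.2
w_ctrl 3.3917 [401.4 279.8 330.5] cam [[-0.0, -0.954, -0.299, 325.653], [1.0, 0.0, -0.001, 280.374], [0.001, -0.299, 0.954, 472.719], [0.0, 0.0, 0.0, 1.0]] 358.8130156290163
[611. 117.] 4323 top 56.9 rect [364.8 617.3] [89. 45.] 12.8
[327. 158.] 9228 top 62.8 rect [420.5 282.1] [ 86. 107.] 1.6
[ 83. 176.] 3560 top 113.6 rect [428.9  -8.2] [26. 26.] 86.4
[  8. 191.] 1325 top 14.1 rect [ 459.2 -144.6] [ 23. 110.] 76.7
[371. 275.] 2581 top 22.0 rect [584.  339.1] [180. 141.] 85.3
[202. 272.] 5832 top 35.5 rect [602.2 105.1] [ 52. 122.] 78.7
[ 70. 289.] 4171 top 36.1 rect [603.2 -82.6] [ 62. 112.] 83.8
[264. 371.] 814 top 44.0 rect [749.  167.1] [13. 43.] 29.8
```

View pics/wc.png

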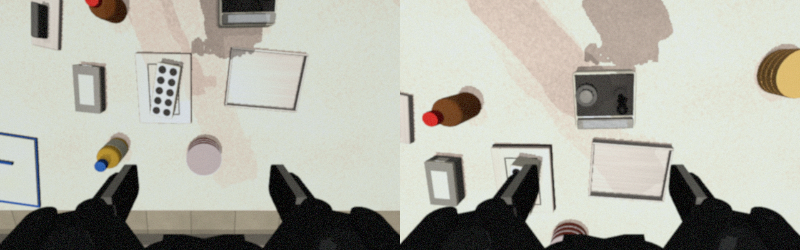

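The wrist view shows the control box at (605,97) in the composite with its ledge away from the robot, the button on the left and the toggle on the right. Wrist depth agrees with the known heights, so I'll take the control, plate and tray poses from it, then feel the toggle by sweeping from the −x side only, which cannot switch it off.

```bash
cat > sw.py <<'E'
from h import *
def rect(q): 
    r=cv2.minAreaRect(q[:,:2].astype(np.float32)); return np.round(r[0],1),np.round(r[1],1),round(r[2],2)
P=cloud(dict(np.load("w_ctrl.npz")))
m=lambda P,c,r,a,b:P[(np.hypot(P[...,0]-c[0],P[...,1]-c[1])<r)&(P[...,2]>a)&(P[...,2]<b)]
print("ctrl all",rect(m(P,(417,282),95,40,66)),"face",rect(m(P,(417,282),95,46,54)))
print("ledge",rect(m(P,(417,282),95,59,65)),"btn",m(P,(405,247),25,66,78).mean(0),"ball",m(P,(410,310),50,76,110).mean(0),len(m(P,(410,310),50,76,110)))
Q=cloud(dict(np.load("w_plate.npz")))
for c,X in(("ctrl",P),("plate",Q)):
    print(c,"plate",rect(m(X,(602,105),108,15,24)),"tray",rect(m(X,(584,339),125,15,26)))
E
python3 sw.py
```

```text
ctrl all (array([409.3, 282.5]), array([108.2, 120.3]), 1.22) face (array([409.1, 282.6]), array([106.8, 118.2]), 1.06)
ledge (array([420.5, 282.1]), array([ 86. , 107.1]), 1.64) btn [398.25732371 248.54554016  71.13856035] ball [415.10142266 312.07875463  94.94991755] 285
ctrl plate (array([605.3,  95.9]), array([130.2, 169.7]), 89.27) tray (array([584. , 339.1]), array([179.8, 141.3]), 85.31)
plate plate (array([606.2,  95.3]), array([130.3, 170.2]), 89.3) tray (array([559.5, 341. ]), array([180.3, 189.3]), 85.12)
```

```bash
python3 - <<'E'
from h import *
o=R(np.pi/2+0.02)
clamp()
movep([335,312,180],o); movel([335,312,82])
wait(0.3); f0=read_state()['ft_force']
hit=movel([400,313.3,82],max_speed=25,guard=1.5)
s=read_state();print(hit,s['time'],np.round(s['eef_pos'],1),np.round(s['ft_force']-f0,2),s['finger_gap'])
E
```

```text
True 8.1417 [396.  313.1  81.7] [-0.38  1.23  0.54] 0.07071547596604155
```

```bash
python3 - <<'E'
from h import *
f0=read_state()['ft_force']
movel([388,313,82],max_speed=40);wait(.3);fa=read_state()['ft_force']
hit=movel([401,313.2,82],max_speed=15,guard=3)
s=read_state();print(hit,s['time'],np.round(s['eef_pos'],1),np.round(s['ft_force']-fa,2))
wait(.2);s=read_state();print(np.round(s['ft_force']-fa,2))
movel([375,313,82],max_speed=60);movel([375,313,150]);open_gripper()
movep([600,150,330],R(np.pi/2+1.37))
c=camera("wrist");np.savez("w2.npz",**c);cv2.imwrite("pics/w2.png",c["image"])
P=cloud(c)
for ce,a,q in blobs(P,55,75,200):
    r=cv2.minAreaRect(q[:,:2].astype(np.float32));print(np.round(ce),a,np.round(r[0],1),np.round(r[1],1),r[2],np.median(q[:,2]))
print(read_state()['time'])
E
```

```text
True 9.3917 [396.  312.9  81.7] [-2.23  1.26  1.05]
[-1.48  1.18  1.43]
[150.  21.] 557 [753.8 -21.6] [49.9 17.7] 25.960065841674805 68.3900807842943
[314. 115.] 5069 [603.2 103.9] [ 51.2 120.3] 78.56192779541016 64.62188943037768
[504. 200.] 957 [400.  247.6] [40.4 41.1] 14.463977813720703 62.44080284263117
[461. 233.] 1384 [453.9 283. ] [ 20.4 109. ] 1.3855690956115723 61.79725995364086
13.3333
```

The toggle is on. The first sweep passed freely through the whole off position and made contact at x=396, where 395 was expected for on; a second approach stopped at the same place with 2.2 N. I leave it alone and move the rack next.

```bash
cat >> h.py <<'E'
def best(yaw,p):
    "of the two equivalent yaws pick the one nearest in joints"
    q=read_state()['qpos'];c=[]
    for y in(yaw,yaw+np.pi,yaw-np.pi):
        j=inverse_kinematics(p,R(y))
        if j is not None: c.append((np.abs(np.array(j)-q).max(),y))
    return min(c)[1]
def pick(x,y,jaw,ztcp,zsafe,lift):
    jw=best(jaw,[x,y,zsafe]);movep([x,y,zsafe],R(jw))
    if movel([x,y,ztcp],max_speed=120,guard=15): print("HIT on descent",read_state()['eef_pos'])
    clamp();g0=read_state()['finger_gap']
    movel([x,y,ztcp+lift],max_speed=80)
    print("picked gap",round(g0,1),round(read_state()['finger_gap'],1),"t",round(read_state()['time'],1));return jw
def place(x,y,jaw,ztcp,zcarry,zup,jnow,speed=180):
    s=read_state();p=s['eef_pos']
    movel([p[0],p[1],zcarry],max_speed=120)
    j=best(jaw,[x,y,zcarry])
    movel([x,y,zcarry],R(j),max_speed=speed)
    print("carried gap",round(read_state()['finger_gap'],1))
    movel([x,y,ztcp+8],max_speed=120)
    wait(.2)
    h=movel([x,y,ztcp-2],max_speed=25,guard=3)
    s=read_state();print("touch",h,np.round(s['eef_pos'],1),"gap",round(s['finger_gap'],1))
    open_gripper();p=read_state()['eef_pos'];movel([p[0],p[1],zup],max_speed=120)
    print("t",round(read_state()['time'],1))
def look(name,p,yaw,view=False):
    movep(p,R(best(yaw,p)));c=camera("wrist");np.savez(name+".npz",**c);cv2.imwrite(f"pics/{name}.png",c["image"]);return cloud(c)
def top(P,c,r,a,b):
    q=P[(np.hypot(P[...,0]-c[0],P[...,1]-c[1])<r)&(P[...,2]>a)&(P[...,2]<b)]
    if len(q)<30: return None
    t=cv2.minAreaRect(q[:,:2].astype(np.float32));return np.round(t[0],1),np.round(t[1],1),round(t[2],2),round(np.median(q[:,2]),1)
E
python3 - <<'E'
from h import *
d=np.deg2rad
j=pick(603.1,104,d(78.56),28,130,35)
place(584,339,d(-4.7),5+8,70,150,j)
P=look("w3",[584,300,330],d(85))
print("rack",top(P,(584,339),70,40,60),"tray",top(P,(584,339),125,15,26))
P=cloud(camera("wrist"))
E
```

```text
picked gap 51.3 51.2 t 16.7
carried gap 51.0
touch True [584.2 339.1  13.5] gap 51.1
t 21.6
rack (array([584.1, 338.6]), array([120.1,  51.5]), 85.13, np.float64(49.6)) tray (array([558.5, 341.4]), array([180.6, 191.7]), 85.24, np.float64(21.1))
```

```bash
python3 - <<'E'
from h import *
P=cloud(dict(np.load("w3.npz")))
a=cv2.imread("pics/w3.png");print(read_state()['finger_gap'],read_state()['time'])
for ce,n,q in blobs(P,30,75,200):
    r=cv2.minAreaRect(q[:,:2].astype(np.float32));print(np.round(ce),n,np.round(r[0],1),np.round(r[1],1),r[2],np.median(q[:,2]))
E
```

```text
85.2627779967597 22.9667
[296.  24.] 5473 [439.1 283. ] [ 52.9 120.1] 1.1290476322174072 50.79668763804534
[43. 37.] 1825 [430.8   2.4] [35.6 55.4] 80.15064239501953 57.844697871873336
[358. 150.] 4513 [584.1 338.6] [120.1  51.7] 85.21516418457031 49.56787258682675
[ 27. 191.] 4006 [603.3 -83.5] [ 63.5 111.1] 83.64625549316406 35.2534838530394
[260. 299.] 3329 [780.2 192.5] [90.6 92.1] 81.34187316894531 44.31200645692587
[ 94. 298.] 1290 [754.7 -28.3] [55.9 32.8] 37.7073860168457 55.83509925534295
```

View pics/w3.png

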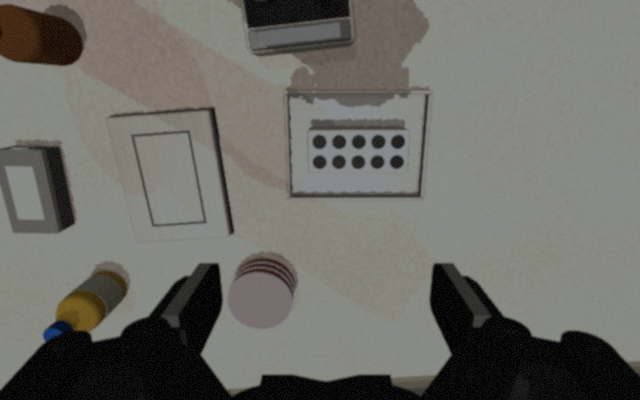

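The rack stands in the tray at (358,150), clear of the walls, and the plate's outline is free at (169,178). Now I'll stack the first case.

```bash
cat > st.py <<'E'
from h import *
d=np.deg2rad
def jawshort(t): # direction (rad) of the rect's short side
    return d(t[2] if t[1][0]<t[1][1] else t[2]+90)
def stack(k,guess,PX=605.8,PY=95.6,pj=89.3):
    P=look(f"c{k}",[guess[0]-40,guess[1],260],np.pi/2)
    t=top(P,guess,70,31,42);print("case",t)
    jaw=jawshort(t);b=20+36*k
    j=pick(t[0][0],t[0][1],jaw,3,110,40)
    place(PX,PY,d(pj),b+3,max(70,b+25),b+130,j)
    P=look(f"s{k}",[PX-45,PY,b+36+240],np.pi/2)
    T=top(P,(PX,PY),75,b+31,b+42);print("stack top",T,"time",round(read_state()['time'],1))
    return P,T
E
python3 - <<'E'
from st import *
P=cloud(dict(np.load("w3.npz")));q=P[(P[...,0]>500)&(P[...,1]<195)&(P[...,1]>-10)&(P[...,2]>15)&(P[...,2]<24)]
print("plate w3",cv2.minAreaRect(q[:,:2].astype(np.float32)))
P,T=stack(0,(603.2,-83))
print("plate",top(P,(605.8,95.6),112,15,24))
E
```

```text
plate w3 ((635.663330078125, 82.27625274658203), (236.6150665283203, 206.45944213867188), 5.196470260620117)
case (array([603.6, -83.8]), array([ 60.4, 111.3]), 84.23, np.float64(35.5))
picked gap 59.5 59.5 t 27.2
carried gap 59.1
touch True [606.   95.5  23.8] gap 58.9
t 31.3
stack top (array([605.7,  96. ]), array([ 60.4, 110.5]), 89.23, np.float64(55.5)) time 32.0
plate (array([605.8,  95.3]), array([130.1, 169.6]), 89.29, np.float64(19.5))
```

```bash
python3 - <<'E'
from st import *
P,T=stack(1,(600,-369))
E
```

```text
case (array([ 601.8, -369.2]), array([111.6,  60.1]), 1.45, np.float64(35.5))
picked gap 59.0 59.4 t 36.5
carried gap 59.1
touch True [606.   95.8  59.8] gap 59.2
t 42.1
stack top (array([606.1,  96.4]), array([ 60.6, 109.8]), 89.83, np.float64(91.5)) time 42.8
```

```bash
python3 - <<'E'
from st import *
P,T=stack(2,(454,-342))
c=camera("wrist");cv2.imwrite("pics/s2b.png",c["image"])
P=cloud(c)
print("rack",top(P,(584,339),70,42,60))
E
```

```text
case (array([ 452.4, -341. ]), array([110.6,  60.5]), 0.25, np.float64(35.5))
picked gap 59.4 59.2 t 47.3
carried gap 59.1
touch True [606.   95.8  95.7] gap 59.3
t 53.2
stack top (array([606.4,  96.4]), array([ 60.4, 111.4]), 89.52, np.float64(127.5)) time 53.9
rack (array([584.1, 338.3]), array([120.5,  52.6]), 85.05, np.float64(49.7))
```

```bash
python3 - <<'E'
from st import *
c=camera("top");P=cloud(c);print("cases in top:",[(np.round(np.median(q[:,:2],0)),n) for ce,n,q in blobs(P,30,46,250)])
P=look("wt",[415,-164,280],np.pi/2)
t=top(P,(454,-164),70,42,52);u=top(P,(454,-164),75,9,19);print(t,u)
j=pick(u[0][0] if abs(u[0][0]-t[0][0])<2 else t[0][0],t[0][1],jawshort(t),18,130,40)
b=20+108
place(606,95.8,d(89.4),b+18,b+45,b+150,j)
P=look("s3",[560,95,400],np.pi/2)
print("base",top(P,(606,96),75,b+9,b+19),"bar",top(P,(606,96),75,b+42,b+54),read_state()['time'])
print("rack",top(P,(584,339),70,42,60))
E
```

```text
cases in top: [(array([ 570., -588.]), np.int32(713)), (array([ 416., -486.]), np.int32(737))]
(array([ 454.8, -164.8]), array([16., 70.]), 77.76, np.float64(47.2)) (array([ 454.6, -164.7]), array([ 60.2, 109.7]), 77.66, np.float64(13.5))
picked gap 15.2 14.9 t 58.3
carried gap 14.9
touch True [606.2  95.9 146.2] gap 14.9
t 64.1
base (array([606.5,  96.5]), array([ 60.1, 110.5]), 89.29, np.float64(141.4)) bar (array([606. ,  96.9]), array([15.2, 69. ]), 89.77, np.float64(175.2)) 64.6917
rack (array([584.1, 338.2]), array([121.2,  52.5]), 85.33, np.float64(49.7))
```

View pics/s3.png

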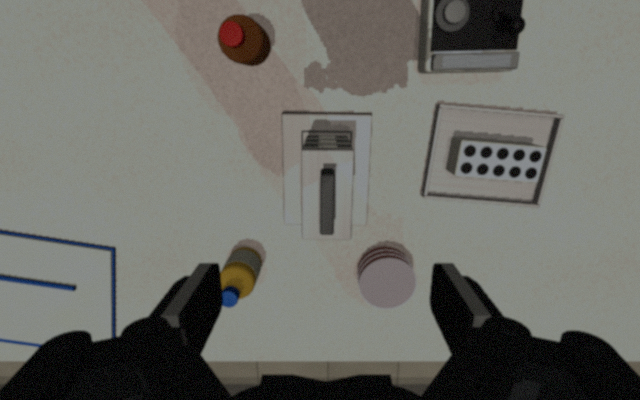

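The column is square in the outline at (327,180) with the weight on top, and the rack is still in the tray at (498,157). The bottles and dishes are untouched. The button is the last step.

```bash
python3 - <<'E'
from st import *
movel([500,180,400]);clamp()
p=[398,248.4,130];movep(p,R(best(np.pi/2,p)))
movel([398,248.4,78]);wait(.3);f0=read_state()['ft_force']
h1=movel([398,248.4,69],max_speed=10,guard=1.2);z1=read_state()['eef_pos'][2]
h2=movel([398,248.4,60],max_speed=12,guard=9)
wait(.3);s=read_state();print(h1,z1,h2,np.round(s['eef_pos'],1),np.round(s['ft_force']-f0,1),s['time'])
E
```

```text
True 71.09478979713352 True [398.  248.4  65.9] [-1.8 -1.8 13. ] 69.7583
```

```bash
python3 - <<'E'
from st import *
movel([398,248.4,150],max_speed=80)
p=[480,170,400];movep(p,R(best(np.pi/2,p)))
c=camera("wrist");cv2.imwrite("pics/fin.png",c["image"]);P=cloud(c)
b=128
print("base",top(P,(606,96),75,b+9,b+19),"rack",top(P,(584,339),70,42,60))
q=P[(np.hypot(P[...,0]-398,P[...,1]-248.4)<10)];print("btn z",np.nanmedian(q[:,2]))
q=P[(np.hypot(P[...,0]-410,P[...,1]-312)<45)&(P[...,2]>85)&(P[...,2]<110)];print("ball",q.mean(0))
print(list(read_state()),read_state()['time'])
E
```

```text
base (array([606.1,  96.5]), array([ 60.3, 109.7]), 89.46, np.float64(141.4)) rack (array([583.9, 338.5]), array([120.3,  52.5]), 85.73, np.float64(49.6))
btn z 71.56130512063555
ball [416.90385725 310.69354746  96.58692856]
['time', 'qpos', 'qvel', 'joint_efforts', 'eef_pos', 'tool_rot', 'ft_force', 'torque', 'finger_gap'] 72.075
```

View pics/fin.png

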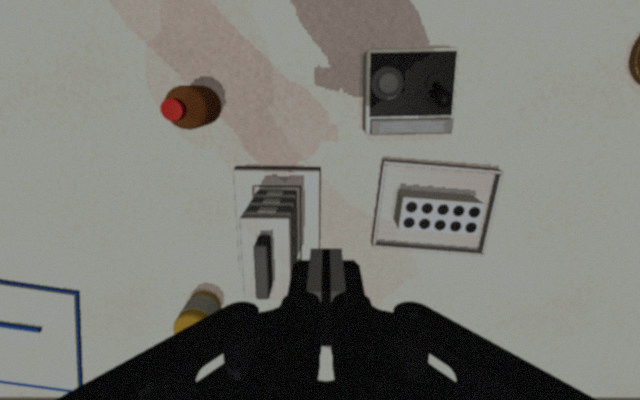

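The column with the weight stands at (270,240) and the rack is in the tray at (440,215). The button is back up at (387,82) and the toggle still leans towards the ledge. Everything is done, so I'm handing in.

```bash
python3 -c "
from workcell import *
finish_job()"
```

```text
the job is handed in; nothing more can be done
```

The job is finished and handed in at about 72 s on the robot's clock; no verdict was reported.

- **Toggle:** I felt it from the −x side only, so it could not be switched off. The off position was empty and the fingers met it at x=396 mm, where 395 was expected for on. It was already on, so I left it alone. The last depth picture still shows it leaning towards the ledge.
- **Rack:** It stands in the tray at (584, 338) mm, within about 1 mm of the tray's centre and lined up with it.
- **Column:** Three grey cases were there; neither the top nor the scene camera showed a fourth. They are stacked with the weight on top. The weight's base is at (606.1, 96.5) mm against a plate centre of (605.8, 95.3), and its angle agrees with the plate's to 0.2 degrees.
- **Start button:** I pressed it last, about 6 mm down with 13 N (5 N is enough). It sprang back to 71.6 mm, its height before the press. The robot state has no reading for the button joint, so the full press rests on finger travel and force.
- **Other things:** The bottles, the dishes and the blue and purple look-alikes were not touched. The grip never slackened at the moments I checked it, and the rack was not knocked aside.

No check failed. The only disagreement was that the top and scene cameras read heights 2–5 mm too high, so I measured everything with the wrist camera instead.

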